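# Free the end fence of a paper drawer

### The job

I want to change the paper size of the printer drawer on the bench: press its hinged lift plate all the way down until it stays down on its catch, and then pull the end fence's locking pin straight up as far as it goes by its knob and hold it there, clear of its hole, so that I can slide the fence. Leave the fence standing over that hole and what lies in the drawer and close beside it where it is, and finish still holding the pin up: do not let go of the knob.

Things in the scene. Friction and masses are not known exactly. Their poses are not given: they have to be found in the camera images.
- tray: Paper drawer of an office printer on the bench, too heavy to shift: open grey tub 300 (its x) x 440 (its y) mm, floor 6 thick, walls 65 high. Origin: centre of its underside. White front panel on its -x side, 78 mm high; lift plate towards its +y end, end fence at its -y end. Two dark paper guides 52 mm high, 150 long in y, flank the plate at x = -107 and 107 mm. Place and yaw vary
- plate_press (a point): Where to press the lift plate: its top face, middle of its width, on the brown pad 28 mm in from the free edge. Raised, it is at tray (0, 133, 42) mm; at the stop the plate is level and it is at (0, 135, 16), 26 mm lower. The plate is sheet steel 200 (tray x) x 183 mm (tray y), hinged along tray x at y = -20. Room of 50 mm around, but 45 mm beyond in +y stands a cross-member 43 mm high
- lift_plate (a joint): Tilt of the lift plate, rad: 0 raised by its springs (start), 0.17 level, at its stop. At plate_press the springs push up with about 3 N raised, 9 N at the stop; pushing the catch aside adds 1 to 2 N on the lower half
- knob_centre (a point): Centre of the locking pin's round black knob, on its upright axis: tray (0, -165, 65) mm with the pin home. Knob 22 mm tall, 26 across its upper 10 mm, 20 at its foot, on a 16 mm steel sleeve over the grey fence's block (top 32 mm above the bench). Fence plate (90 mm wide, 59 high) 34 mm away in +y, end wall 51 mm in -y: take it from above, fingers closing along tray x. Rises with the pin
- pin (a joint): Lift of the locking pin, m: 0 home in its hole (start), 0.012 fully up, at its stop; clear of the hole above 0.008. Its spring pulls it down with 6 N at 0, 13 N at 0.012; let go, it drops back
- fence (a joint): Slide of the end fence along the drawer, m: 0 at the start, positive away from the lift plate (tray -y). The pin locks it (under 1 mm of play); with the pin up it slides against about 4 N of friction
- feed_roller: A loose rubber roller, 50 mm long, 21 mm thick, lying on the drawer floor beside the fence, at about tray (95, -165) mm. Origin under its centre. Bystander
- screwdriver: A screwdriver 210 mm long lying on the bench along the drawer's -y end. Bystander
- cleaner: An upright white bottle, 52 mm thick, 150 mm tall, standing beyond the drawer's feed end. Origin: centre of its underside. Bystander
- plate_catch_nose (a point): Tip of the steel spring catch at the feed end, tray (62, 163, 22) mm. It snaps over the plate's front edge when plate_press is within about 2 mm of its lowest; let go, the plate then stays down by itself at about 0.155 rad

How it is judged:
On the way, in this order (a step that is already met when the one before it is completed fails the run):
1. the lift plate is pressed down onto its catch, the pin still home (value of joint lift_plate above 0.148 rad and value of joint pin below 0.003 m), for 0.2 s.
2. the pin is pulled up by its knob, out of its hole to its stop (value of joint pin above 0.0105 m and contact force between the fingers and pin above 2 N), for 0.3 s.
At the end, for the whole second after the job is handed in: The robot's fingers still hold the pin up within 1.5 mm of its stop (over 10.5 of 12 mm), the fence is within 10 mm of where it stood, the lift plate stays down on its catch (over 0.148 rad) with the robot off it, and the roller, screwdriver and bottle are within 30 mm of where they were (all of step 2 and value of joint lift_plate above 0.148 rad and contact force between each of the fingers, the arm and lift_plate below 0.5 N and value of joint fence between -0.01 and 0.01 m and distance of each of feed_roller, screwdriver, cleaner from where it was at the start of the episode below 0.03 m); the arm keeps its last pose, push and grip.
It fails at once if the fence is dragged more than 10 mm along the drawer (value of joint fence above 0.01 m or value of joint fence below -0.01 m).
It fails at once if the roller in the drawer, or the screwdriver or bottle beside it, is moved more than 30 mm (distance of any of feed_roller, screwdriver, cleaner from where it was at the start of the episode above 0.03 m).
It also fails if it takes over 42 s, if anything falls off the work surface, if the arm or the gripper's body presses on something with over 40 N, if the wrist force passes 120 N, or if a joint passes its speed limit or range.

### The arm

A 6-joint arm with a two-finger parallel gripper is mounted at the origin on the work surface. World frame = base frame: x ahead of the robot, y to its left, z up, the work surface at z = 0. Lengths are in m, angles in rad, forces in N, time in s.
With the tool pointing down it reaches from about 0.375 to 0.9 m from the base axis. Payload 3.1 kg.
Tool frame: the origin (TCP) lies midway between the tips of the shut fingers; the grasp point (between the pads) lies 19 mm behind it; z points along the fingers, y is the line along which they close (so a half turn about z gives the same grasp; the last joint's range is limited). The gripper opens to 87 mm and grips with 3 to 60 N. Pads are 19 mm wide; open, the fingers measure 117 mm over their backs; the gripper's body (75 mm by 190 mm) begins 51 mm behind the grasp point.
Start: joints at [-1.528, 0.527, 1.433, -0, 1.181, -0.178], TCP at [0.138, -0.61, 0.188] pointing down, gripper open.
Joint ranges: [-3.08, 3.08], [-0.75, 2.2], [0.22, 2.44], [-1.43, 4.57], [0, 2.65], [-2.85, 2.85]. Speed limits (rad/s): [2.79, 2.79, 3.14, 3.14, 3.14, 3.14].

### API

Orientations are given as a unit quaternion [x, y, z, w].
In Python, from rig import status, imaging, order gives the robot as it stands.
- The arm moves only by the tool arm_command, never from a script. Its argument "deltas" is one flat list of numbers, 5 for each row, row after row: the opening, from -1 (shut) to 1 (fully open), so that 0 is half open, then the shift along the tool's x, y, z in m, then the turn about the tool's z in rad. In form: [gripper, tx, ty, tz, roll, gripper, tx, ty, tz, roll, ...]. A call has 1 to 12 rows; each row shifts and turns the commanded pose from where the row before left it, along the tool's axes as they then stand; what a row does not reach is not made up. A row lasts 1/8 s, in which the tool goes at most 62.5 mm and 10.7 degrees, less where a joint would pass 70% of its speed; a pose out of reach is approached as far as the arm can. A call with a gripper value outside its range is refused whole. The fingers move at their own pace and stop on an object; "newtons" is the grip in N (left out, the last holds). Time passes only in rows, so rows that do not move let the fingers close. It gives the time, the measured TCP pose, the force, the opening and the grip force at its end, in the units of the state.
- status.get_obs(): the state, without advancing time (a new reading comes with each control period).
- imaging.camera(name): name is "scene" or "top" or "wrist"; returns (picture, depth): 400x640x3 uint8, red, green, blue; 400x640 float32, m along the optical axis (not along the pixel's ray), 0 where there is no reading.
- imaging.camera_params(name): a dict with "intrinsics" (3x3 intrinsics, pixels), "k1" (the pictures are not rectified: a ray, as slopes to the right and down, at radius r is drawn at 1 + k1 r^2 times it, then the intrinsics apply), "camera_from_world" (4x4, takes a point from world to camera coordinates). Camera axes: x right, y up, looking along -z (the intrinsics and any distortion apply to the point x, -y, -z); pixel columns grow to the right and rows downward; lengths in m; the calibration is good to about 2 mm. A picture is of the moment at which its call begins: read the wrist's pose just before it. camera_params takes no time and is no camera call; for the wrist camera it gives the pose at the moment of the call.
- order.hand_in(): hands the job in; it is judged then, once.
The state is a dict: "time": time; "q": joint angles; "joint_velocities": joint speeds; "joint_torque": joint torques, N m; "position": TCP position; "tool_rot": TCP orientation; "ft_force": force on the tool from outside, world axes, zero at the start; "moment": the same for the moment, N m; "grip_width": finger opening in m; "grip_force": force on a finger pad.
Only numpy, scipy, OpenCV 4.12 (cv2) and the standard library are available. Lean on these libraries where they do the work, as an engineer would, in place of code of your own. Each camera call takes 0.05 s, during which the arm holds its last target. There are 200 camera calls.

## Working session

There is one attempt and no reset: what is moved stays moved. The work goes in short steps, Python scripts to look and compute and a tool call to move; the robot and the scene stay as the last step left them, time stands still between calls to the robot, and variables do not carry over. Pictures are saved under pics/ and viewed, at most 10 in all, crops included, and the job is handed in when it is done.

Besides the shell and the picture viewer there is one more tool, called after "Emit:" by a JSON object that holds its "name" and its "arguments", one argument or row to a line. arm_command: Moves the arm, as the interface text tells. Its arguments: {"type":"object","properties":{"deltas":{"type":"array"},"newtons":{"type":"number"}},"required":["deltas"]}

```bash
mkdir -p pics
cat > h.py <<'E'
import numpy as np, cv2
from rig import status, imaging, order
def grab(n):
    P=imaging.camera_params(n); im,d=imaging.camera(n); return im,d,P
def rays(P,uv):
    K=np.array(P["intrinsics"]);k1=P["k1"]
    uv=np.atleast_2d(np.array(uv,float))
    s=cv2.undistortPoints(uv.reshape(-1,1,2),K,np.array([k1,0,0,0,0.])).reshape(-1,2)
    T=np.linalg.inv(np.array(P["camera_from_world"]))
    d=np.c_[s[:,0],-s[:,1],-np.ones(len(s))]@T[:3,:3].T
    return T[:3,3],d
def onplane(P,uv,z):
    o,d=rays(P,uv); return o+d*((z-o[2])/d[:,2])[:,None]
def pts(P,uv,dep):
    o,d=rays(P,uv); return o+d*np.array(dep).reshape(-1,1)
E
python3 - <<'E'
from h import *
for n in("top","scene"):
    im,d,P=grab(n); cv2.imwrite(f"pics/{n}0.png",im[:,:,::-1]); np.savez(f"{n}0.npz",im=im,d=d,K=P["intrinsics"],k1=P["k1"],T=P["camera_from_world"])
print(status.get_obs())
E
```

```text
{'time': 0.1, 'q': array([-1.52754587e+00,  5.28393518e-01,  1.43377259e+00, -1.01858493e-05,
        1.18139259e+00, -1.78479417e-01]), 'joint_velocities': array([-0.00017056, -0.00031101, -0.00190139, -0.00280351,  0.0014642 ,
        0.00070012]), 'joint_torque': array([-5.37683331e-05, -4.40986061e+01, -1.77151144e+01,  6.35189912e-02,
        5.34148165e-02, -3.87946579e-05]), 'position': array([ 0.13745474, -0.60895549,  0.18755757]), 'tool_rot': array([ 9.93860080e-01,  1.10639843e-01,  6.17170154e-05, -9.81095617e-04]), 'ft_force': array([-0.53563818,  0.33693395, -0.21135312]), 'moment': array([ 0.02420045, -0.00057256,  0.01647793]), 'grip_force': 0.0, 'grip_width': 0.08685580180109195}
```

View pics/top0.png

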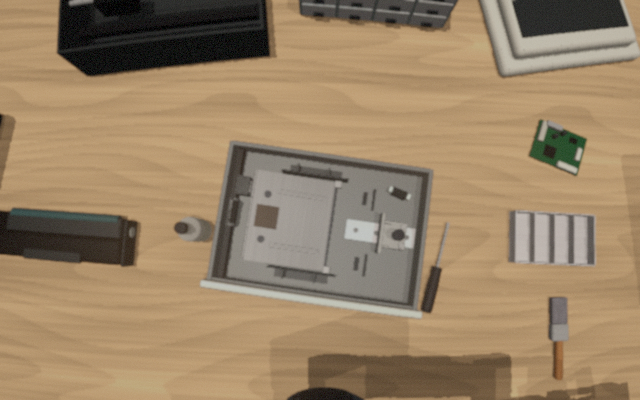

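View pics/scene0.png

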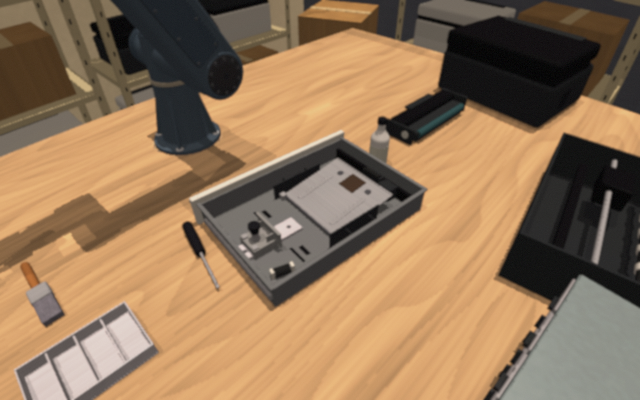

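The top view shows the drawer with its feed end on the left. The pad is at about (267,216) and the black knob at (399,235). The roller is at (399,192), the screwdriver at (436,270) and the bottle at (192,229).

Run:
```python
from h import *
def ld(n):
    z=np.load(n+"0.npz"); return z["im"],z["d"],dict(intrinsics=z["K"],k1=float(z["k1"]),camera_from_world=z["T"])
def blob(im,f,box):
    u0,v0,u1,v1=box; m=np.zeros(im.shape[:2],np.uint8); m[v0:v1,u0:u1]=f(im[v0:v1,u0:u1].astype(int))
    n,l,s,c=cv2.connectedComponentsWithStats(m); i=1+np.argmax(s[1:,4]); return c[i],s[i]
brown=lambda a:(a[...,0]-a[...,2]>22)&(a[...,0]<140)
dark=lambda a:a.max(-1)<55
for n,b1,b2 in(("top",(245,195,290,240),(388,224,410,248)),("scene",(335,170,368,195),(244,216,266,240))):
    im,d,P=ld(n)
    c,s=blob(im,brown,b1); print(n,"pad",c,s,onplane(P,[c],.042), pts(P,[c],d[int(c[1]),int(c[0])]))
    c,s=blob(im,dark,b2); print("knob",c,s,onplane(P,[c],.074 if n=="top" else .066),pts(P,[c],d[int(c[1]),int(c[0])]))
```

```text
top pad [265.99084668 216.19450801] [255 205  24  23 437] [[0.56672096 0.13788765 0.042     ]] [[0.56658454 0.13763892 0.04400574]]Traceback (most recent call last):
  File "<stdin>", line 12, in <module>
  File "<stdin>", line 6, in blob
    return _wrapfunc(a, 'argmax', axis=axis, out=out, **kwds)
    return bound(*args, **kwds)
ValueError: attempt to get argmax of an empty sequence
```

Run:
```python
from h import *
def ld(n):
    z=np.load(n+"0.npz"); return z["im"],z["d"],dict(intrinsics=z["K"],k1=float(z["k1"]),camera_from_world=z["T"])
def blob(im,m0,box):
    u0,v0,u1,v1=box; m=np.zeros(im.shape[:2],np.uint8); m[v0:v1,u0:u1]=m0[v0:v1,u0:u1]
    n,l,s,c=cv2.connectedComponentsWithStats(m); i=1+np.argmax(s[1:,4]); return c[i],s[i]
res={}
for n,b1,b2 in(("top",None,(386,224,410,248)),("scene",(335,170,368,195),(244,216,266,240))):
    im,d,P=ld(n); mx=im.max(-1); a=im.astype(int)
    t=mx[b2[1]:b2[3],b2[0]:b2[2]]; print(t.min())
    c,s=blob(im,mx<t.min()+30,b2); print(n,"knob",c,s,onplane(P,[c],.070),pts(P,[c],d[int(c[1]),int(c[0])]))
    if b1: 
        c,s=blob(im,(a[...,0]-a[...,2]>22)&(mx<140),b1); print("pad",c,s,onplane(P,[c],.042))
# tray outline in top depth: wall tops 60..70 mm
im,d,P=ld("top")
vv,uu=np.mgrid[120:330,190:450]; uv=np.c_[uu.ravel(),vv.ravel()]
p=pts(P,uv,d[120:330,190:450].ravel())
k=(p[:,2]>.058)&(p[:,2]<.069); 
m=np.zeros(d.shape,np.uint8); m[uv[k,1],uv[k,0]]=1
n,l,s,c=cv2.connectedComponentsWithStats(m); i=1+np.argmax(s[1:,4]); q=p[l[uv[:,1],uv[:,0]]==i]
r=cv2.minAreaRect((q[:,:2]*1000).astype(np.float32)); print(r,s[i],len(q))
```

```text
64
top knob [397.95 234.61] [392 230  13  10 100] [[ 0.5327342 -0.1472528  0.07     ]] [[ 0.53260914 -0.14642849  0.074063  ]]
9
scene knob [253.62365591 227.30107527] [249 222  10  13  93] [[ 0.53548089 -0.14964631  0.07      ]] [[ 0.54153302 -0.15343544  0.07704665]]
pad [351.94979079 182.89121339] [340 175  25  17 239] [[0.56830062 0.13505413 0.042     ]]
((553.1011352539062, 15.626693725585938), (454.99017333984375, 307.8947448730469), 83.2265625) [ 206  140  228  171 2940] 2940
```

Emit:
{"name": "arm_command", "arguments": {
  "deltas": [1,0,0,0,-0.176,1,0,0,0,-0.176,1,0,0,0,-0.176,1,0,0,0,-0.176,1,0,0,0,-0.176,1,0,0,0,-0.176,1,0,0,0,-0.174]
}}

```text
time: 0.98
position: [0.1375, -0.6092, 0.1879]
tool_rot: [0.746, 0.666, 0.0, -0.001]
ft_force: [0.7, 0.9, 0.2]
grip_width: 0.0872
grip_force: 0.0
```

Emit:
{"name": "arm_command", "arguments": {
  "deltas": [1,0.045,0.03,0,0,1,0.045,0.03,0,0,1,0.045,0.03,0,0,1,0.045,0.03,0,0,1,0.045,0.03,0,0,1,0.045,0.03,0,0,1,0.045,0.03,0,0,1,0.045,0.03,0,0,1,0.045,0.03,0,0,1,0.045,0.03,0,0,1,0.045,0.03,0,0,1,0.01,0.009,0,0]
}}

```text
time: 2.48
position: [0.5353, -0.1458, 0.1881]
tool_rot: [0.747, 0.665, 0.0, -0.0]
ft_force: [-0.2, 0.7, 1.1]
grip_width: 0.087
grip_force: 0.0
```

Run:
```python
from h import *
o=status.get_obs(); print(o["time"],o["position"],o["tool_rot"],o["q"])
im,d,P=grab("wrist"); cv2.imwrite("pics/w1.png",im[:,:,::-1]); np.savez("w10.npz",im=im,d=d,K=P["intrinsics"],k1=P["k1"],T=P["camera_from_world"])
```

```text
2.475 [ 0.535272   -0.14575631  0.1880874 ] [ 7.46519912e-01  6.65362994e-01  9.52928819e-05 -3.13192303e-04] [-4.67557006e-01  4.33662612e-01  1.61049193e+00  4.57051460e-04
  1.09795109e+00 -3.52928952e-01]
```

View pics/w1.png

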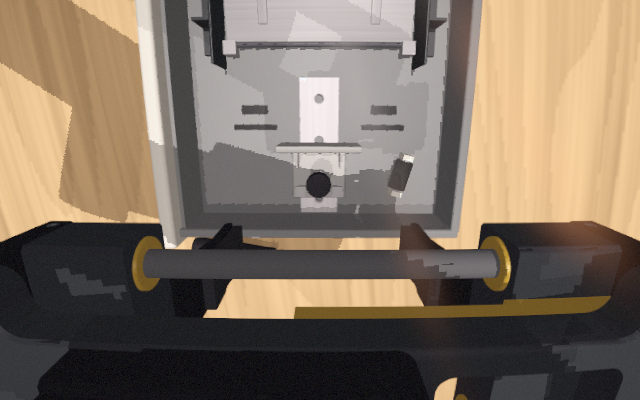

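The wrist view shows the knob at (318,184), the fence plate at (318,147) and the roller at (401,174). The tray is almost square with the image.

Run:
```python
from h import *
z=np.load("w10.npz"); im,d=z["im"],z["d"];P=dict(intrinsics=z["K"],k1=float(z["k1"]),camera_from_world=z["T"])
m=np.zeros(d.shape,np.uint8); m[165:205,298:340]=(im.max(-1)<45)[165:205,298:340]
n,l,s,c=cv2.connectedComponentsWithStats(m); i=1+np.argmax(s[1:,4]); print(c[i],s[i])
dd=d[l==i]; vv,uu=np.nonzero(l==i); q=pts(P,np.c_[uu,vv],dd); t=q[q[:,2]>q[:,2].max()-.004]
print("top",np.median(t[:,2]),(t.min(0)+t.max(0))/2,t.mean(0),np.ptp(t,0), onplane(P,[c[i]],.074))
# yaw: fence white strip edges via rotated rect
m=np.zeros(d.shape,np.uint8); m[70:142,285:355]=(im.min(-1)>190)[70:142,285:355]
n,l,s,c=cv2.connectedComponentsWithStats(m); i=1+np.argmax(s[1:,4]); v,u=np.nonzero(l==i)
w=onplane(P,np.c_[u,v],.008)[:,:2]*1000; print(cv2.minAreaRect(w.astype(np.float32)))
# right wall inner/outer edge line by depth
vv,uu=np.mgrid[5:230,440:485]; q=pts(P,np.c_[uu.ravel(),vv.ravel()],d[5:230,440:485].ravel()); k=(abs(q[:,2]-.064)<.004)
f=cv2.fitLine((q[k,:2]*1000).astype(np.float32),cv2.DIST_HUBER,0,.01,.01).ravel(); print(f,np.degrees(np.arctan2(f[1],f[0])),k.sum())
R=[[.118,.993],[.993,-.118]]
```

```text
[318.40437158 184.92622951] [307 172  24  25 366]
top 0.07621015137012593 [ 0.5322366  -0.14513781  0.07666823] [ 0.53253148 -0.1458717   0.07623746] [0.02303945 0.02410662 0.00393988] [[ 0.53258133 -0.14582575  0.074     ]]
((540.7200317382812, -71.7824478149414), (72.679931640625, 45.347877502441406), 84.03219604492188)
[ 1.184837e-01  9.929560e-01  6.869563e+02 -9.594226e+01] 83.1954 2382
```

Emit:
{"name": "arm_command", "arguments": {
  "deltas": [-1,0.05,-0.003,0,0,-1,0.05,0,0,0,-1,0.05,0,0,0,-1,0.05,0,0,0,-1,0.05,0,0,0,-1,0.0495,0,0,0,-1,0,0,0.045,0,-1,0,0,0.045,0,-1,0,0,0.035,0,-1,0,0,0,0],
  "newtons": 30
}}

```text
time: 3.78
position: [0.5638, 0.1475, 0.0607]
tool_rot: [0.748, 0.663, -0.003, -0.002]
ft_force: [-0.8, 0.2, -0.1]
grip_width: 0.0021
grip_force: 0.0
```

Run:
```python
from h import *
im,d,P=grab("scene"); cv2.imwrite("pics/s2.png",cv2.resize(im[100:300,180:500,::-1],None,fx=2.5,fy=2.5))
```

```text
(no output)
```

View pics/s2.png

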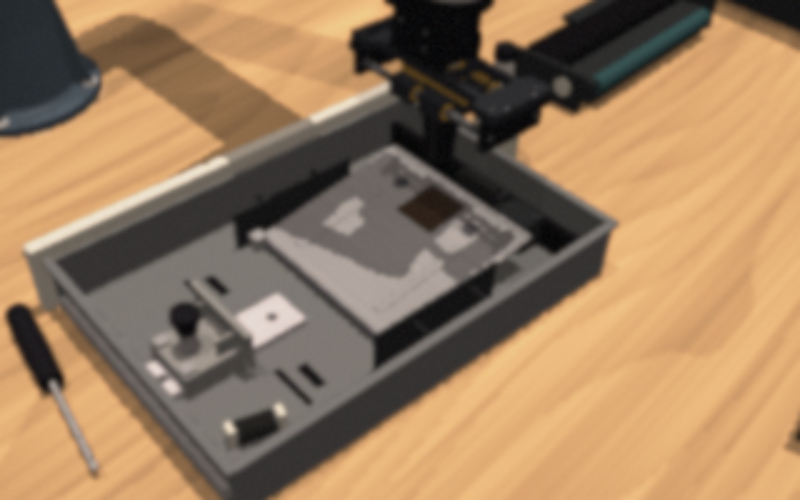

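Emit:
{"name": "arm_command", "arguments": {
  "deltas": [-1,0.004,0.004,0.01,0,-1,0,0,0.01,0,-1,0,0,0.008,0,-1,0,0,0,0]
}}

```text
time: 4.32
position: [0.5704, 0.1527, 0.0349]
tool_rot: [0.748, 0.664, -0.001, -0.0]
ft_force: [-0.2, -0.8, -0.1]
grip_width: 0.0003
grip_force: 0.0
```

Emit:
{"name": "arm_command", "arguments": {
  "deltas": [-1,0,0,0.004,0,-1,0,0,0.004,0,-1,0,0,0,0]
}}

```text
time: 4.7
position: [0.5708, 0.1527, 0.0271]
tool_rot: [0.748, 0.664, -0.0, -0.0]
ft_force: [0.7, -0.3, 0.5]
grip_width: 0.0004
grip_force: 0.0
```

Run:
```python
from h import *
o=status.get_obs(); print(o["position"],o["ft_force"],o["moment"])
im,d,P=grab("wrist"); cv2.imwrite("pics/w3.png",im[:,:,::-1])
im,d,P=grab("scene"); cv2.imwrite("pics/s3.png",cv2.resize(im[100:240,280:460,::-1],None,fx=4,fy=4))
```

```text
[0.57081236 0.15274107 0.02714408] [ 0.65506042 -0.26978989  0.49511112] [ 0.00335735 -0.07921915 -0.01343812]
```

View pics/s3.png

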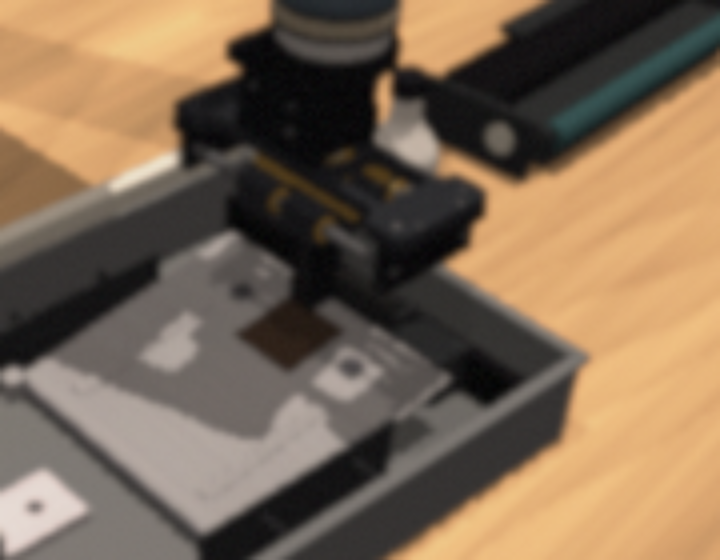

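Run:
```python
from h import *
P=imaging.camera_params("scene")
def proj(X):
    T=np.array(P["camera_from_world"]);c=np.array(X)@T[:3,:3].T+T[:3,3]
    s=np.c_[c[:,0]/-c[:,2],-c[:,1]/-c[:,2]]; s*=1+P["k1"]*(s**2).sum(1,keepdims=True); K=np.array(P["intrinsics"]); return s@K[:2,:2].T+K[:2,2]
k=np.array([.5325,-.146]);Y=np.array([.1185,.993]);X=np.array([.993,-.1185])
tr=lambda x,y,z:[*(k+x*X+(y+.165)*Y),z]
L=[status.get_obs()["position"],tr(0,.133,.042),tr(0,.161,.047),tr(-.1,.161,.047),tr(.1,.161,.047),tr(.1,-.02,.016),tr(.15,.22,.065)]
print((proj(L)-[280,100])*4)
z=np.load("top0.npz");d=z["d"];Pt=dict(intrinsics=z["K"],k1=float(z["k1"]),camera_from_world=z["T"])
for v in(205,):
    u=np.arange(225,345,4);q=pts(Pt,np.c_[u,0*u+v],d[v,u]); t=(q[:,:2]-k)@np.c_[X,Y]; print(np.c_[u,t*1000-[0,165],q[:,2]*1000].round().astype(int).tolist())
```

```text
[[307.65802738 338.6334612 ]
 [302.20649802 320.62939546]
 [334.19670884 297.27369743]
 [230.6443401  228.54443923]
 [450.71729734 374.84556975]
 [225.08766166 551.0243343 ]
 [583.41100791 352.80924684]]
[[225, 11, 214, 45], [229, 13, 208, 33], [233, 14, 197, 44], [237, 16, 189, 39], [241, 19, 186, 8], [245, 21, 177, 6], [249, 22, 169, 4], [253, 20, 153, 46], [257, 22, 144, 43], [261, 23, 135, 44], [265, 24, 127, 42], [269, 26, 118, 42], [273, 27, 110, 39], [277, 29, 101, 36], [281, 30, 93, 33], [285, 31, 84, 35], [289, 33, 75, 35], [293, 34, 67, 30], [297, 36, 58, 30], [301, 37, 49, 30], [305, 39, 41, 23], [309, 40, 32, 24], [313, 41, 23, 24], [317, 43, 14, 22], [321, 45, 5, 18], [325, 46, -4, 19], [329, 47, -13, 19], [333, 49, -22, 19], [337, 51, -31, 7], [341, 52, -40, 8]]
```

View pics/w3.png

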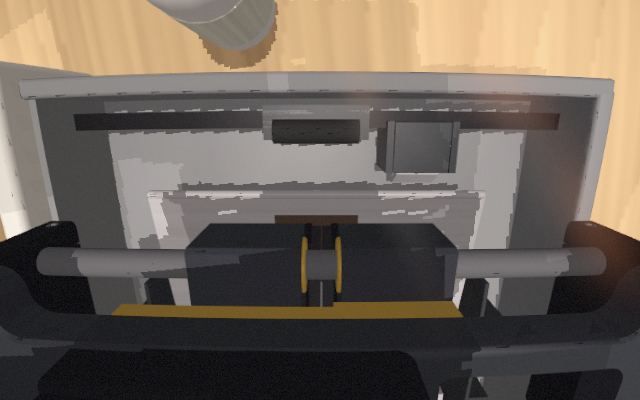

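Run:
```python
from h import *
o=status.get_obs(); print(o["position"],o["ft_force"],o["q"])
k=np.array([.5325,-.146]);Y=np.array([.1185,.993]);X=np.array([.993,-.1185])
def show(P,uv,dep):
    q=pts(P,uv,dep); t=(q[:,:2]-k)@np.c_[X,Y]*1000-[0,165]; return np.c_[uv,t,q[:,2]*1000].round().astype(int).tolist()
im,d,P=grab("wrist")
v=np.arange(180,232,4); u=0*v+260; print("w",show(P,np.c_[u,v],d[v,u]))
v=np.arange(200,310,8); u=0*v+310; print("w tip",show(P,np.c_[u,v],d[v,u]))
im,d,P=grab("scene")
v=np.arange(160,196,2); u=0*v+357; print("s",[a+[int(im[a[1],a[0]].max())] for a in show(P,np.c_[u,v],d[v,u])])
```

```text
[0.57113778 0.15279498 0.02746197] [0.46925395 0.04089486 0.33681219] [7.25227522e-02 7.03747665e-01 1.64148017e+00 3.77313942e-05
 7.96300385e-01 1.91479900e-01]
w [[260, 180, -40, 161, 7], [260, 184, -40, 158, 6], [260, 188, -40, 155, 6], [260, 192, -32, 162, 47], [260, 196, -32, 159, 47], [260, 200, -33, 157, 45], [260, 204, -33, 154, 46], [260, 208, -33, 151, 44], [260, 212, -33, 149, 46], [260, 216, -34, 146, 44], [260, 220, -34, 144, 45], [260, 224, -15, 175, 137], [260, 228, -14, 175, 141]]
w tip [[310, 200, -3, 157, 46], [310, 208, -3, 151, 44], [310, 216, -3, 146, 45], [310, 224, -3, 148, 63], [310, 232, -2, 149, 77], [310, 240, -2, 148, 84], [310, 248, -2, 146, 91], [310, 256, 0, 170, 148], [310, 264, 0, 168, 149], [310, 272, 0, 166, 150], [310, 280, -1, 142, 112], [310, 288, -1, 138, 111], [310, 296, -1, 134, 110], [310, 304, -1, 130, 111]]
s [[357, 160, 33, 98, 138, 19], [357, 162, 8, 125, 107, 14], [357, 164, 9, 124, 102, 14], [357, 166, 10, 124, 96, 9], [357, 168, 11, 123, 91, 16], [357, 170, 9, 125, 83, 14], [357, 172, 12, 123, 80, 10], [357, 174, 12, 124, 73, 13], [357, 176, 11, 126, 65, 15], [357, 178, -5, 144, 40, 33], [357, 180, 3, 136, 43, 36], [357, 182, 7, 131, 42, 36], [357, 184, 11, 128, 39, 39], [357, 186, 17, 122, 39, 42], [357, 188, 22, 118, 38, 58], [357, 190, 27, 113, 38, 104], [357, 192, 32, 108, 37, 113], [357, 194, 37, 103, 36, 118]]
```

The depth shows the finger tips at about z = 60 mm, while the state says 27 mm. Two cameras agree on this, and there is no contact force. I'll rely on the cameras and the force reading, and go down in steps.

Emit:
{"name": "arm_command", "arguments": {
  "deltas": [-1,0,-0.003,0.006,0,-1,0,0,0.006,0,-1,0,0,0,0]
}}

```text
time: 5.28
position: [0.5674, 0.1531, 0.0147]
tool_rot: [0.748, 0.664, -0.001, -0.0]
ft_force: [0.1, -0.5, 0.2]
grip_width: 0.0001
grip_force: 0.0
```

Emit:
{"name": "arm_command", "arguments": {
  "deltas": [-1,0,0,0.005,0,-1,0,0,0.005,0,-1,0,0,0,0]
}}

```text
time: 5.65
position: [0.5686, 0.1535, 0.0055]
tool_rot: [0.748, 0.664, 0.001, 0.0]
ft_force: [-0.1, 1.7, 4.0]
grip_width: 0.0004
grip_force: 1.7
```

Contact came at a reported z of about 0.007, which confirms the offset of about 35 mm. I'll keep pressing.

Emit:
{"name": "arm_command", "arguments": {
  "deltas": [-1,0,0,0.004,0,-1,0,0,0.004,0,-1,0,0,0.004,0,-1,0,0,0.003,0,-1,0,0,0,0]
}}

```text
time: 6.28
position: [0.5689, 0.1541, -0.0087]
tool_rot: [0.748, 0.664, 0.001, 0.0]
ft_force: [0.1, 3.4, 8.0]
grip_width: 0.0003
grip_force: 4.0
```

Emit:
{"name": "arm_command", "arguments": {
  "deltas": [-1,0,0,0.003,0,-1,0,0,0.003,0,-1,0,0,0,0]
}}

```text
time: 6.65
position: [0.5689, 0.1544, -0.0148]
tool_rot: [0.748, 0.664, 0.001, 0.0]
ft_force: [-0.2, 6.5, 6.5]
grip_width: 0.0004
grip_force: 3.8
```

Emit:
{"name": "arm_command", "arguments": {
  "deltas": [-1,0.001,0,0.002,0,-1,0.001,0,0.002,0,-1,0,0,0,0]
}}

```text
time: 7.02
position: [0.5689, 0.1545, -0.0186]
tool_rot: [0.748, 0.664, 0.0, 0.001]
ft_force: [-1.9, 0.4, 9.5]
grip_width: 0.0005
grip_force: 4.9
```

Emit:
{"name": "arm_command", "arguments": {
  "deltas": [-1,0,0,0.002,0,-1,0,0,0.0,0]
}}

```text
time: 7.28
position: [0.569, 0.1545, -0.0191]
tool_rot: [0.748, 0.664, 0.0, 0.001]
ft_force: [-2.9, -0.2, 19.6]
grip_width: 0.0003
grip_force: 9.7
```

At the stop: force jumped to 20 N. Holding briefly, then lifting off and checking that the plate stays down.

Emit:
{"name": "arm_command", "arguments": {
  "deltas": [-1,0,0,0.001,0,-1,0,0,0,0,-1,0,0,0,0,-1,0,0,-0.005,0,-1,0,0,-0.01,0,-1,0,0,-0.03,0,-1,0,0,-0.04,0,-1,0,0,-0.04,0,-1,0,0,-0.03,0,-1,0,0,0,0]
}}

```text
time: 8.52
position: [0.5699, 0.1549, 0.1344]
tool_rot: [0.748, 0.664, 0.002, 0.002]
ft_force: [0.2, -0.9, -0.3]
grip_width: 0.0003
grip_force: 0.0
```

Run:
```python
from h import *
k=np.array([.5325,-.146]);Y=np.array([.1185,.993]);X=np.array([.993,-.1185])
print(status.get_obs()["position"])
im,d,P=grab("scene")
vv,uu=np.mgrid[140:240,300:420]; uv=np.c_[uu.ravel(),vv.ravel()]
q=pts(P,uv,d[140:240,300:420].ravel()); t=(q[:,:2]-k)@np.c_[X,Y]*1000-[0,165]
for y in (10,60,110,135,150):
    m=(abs(t[:,1]-y)<6)&(abs(t[:,0])<70)&(q[:,2]<.06); print(y,m.sum(),np.median(q[m,2])*1000)
```

```text
[0.56992865 0.15491024 0.13441083]
10 199 15.195541640837806
60 174 15.967550662018159
110 166 16.46901083701313
135 153 17.140932364368645
150 140 16.95668848011622
```

The plate is down on its catch: it measures 17 mm at y = 135 and is level. On to the knob with the fingers open.

Emit:
{"name": "arm_command", "arguments": {
  "deltas": [1,-0.05,-0.0015,0,0,1,-0.05,0,0,0,1,-0.05,0,0,0,1,-0.05,0,0,0,1,-0.05,0,0,0,1,-0.053,0,0,0,1,0,0,0,0,1,0,0,0.03,0,1,0,0,0.03,0,1,0,0,0,0,1,0,0,0,0]
}}

```text
time: 9.95
position: [0.5308, -0.1449, 0.0723]
tool_rot: [0.748, 0.664, -0.0, -0.0]
ft_force: [0.0, 0.6, 0.1]
grip_width: 0.086
grip_force: 0.0
```

Run:
```python
from h import *
print(status.get_obs()["position"])
im,d,P=grab("wrist"); cv2.imwrite("pics/w4.png",im[:,:,::-1])
k=np.array([.5325,-.146]);Y=np.array([.1185,.993]);X=np.array([.993,-.1185])
im2,d2,P2=grab("scene"); cv2.imwrite("pics/s4.png",cv2.resize(im2[150:290,180:340,::-1],None,fx=4,fy=4))
vv,uu=np.mgrid[150:270,190:330]; uv=np.c_[uu.ravel(),vv.ravel()]
q=pts(P2,uv,d2[150:270,190:330].ravel()); t=(q[:,:2]-k)@np.c_[X,Y]*1000-[0,165]
m=(im2[uv[:,1],uv[:,0]].max(-1)<60)&(q[:,2]>.08)&(q[:,2]<.14)
for a,b in((-70,-30),(30,70)):
    n=m&(t[:,0]>a)&(t[:,0]<b)&(abs(t[:,1]+165)<30); print(n.sum(), q[n,2].min()*1000 if n.any() else 0, np.percentile(t[n],[5,50,95],axis=0).tolist() if n.any() else 0)
```

```text
[ 0.53084824 -0.14488292  0.07231575]
80 105.91926245901672 [[-52.09043396952823, -175.79541328451816], [-45.76422356564687, -171.85819446218363], [-43.365152183557406, -158.4118341472824]]
124 105.49280432933483 [[47.48667918828786, -176.74163643433744], [50.76383470308323, -167.69108496444767], [53.21813680897352, -155.93289433084252]]
```

View pics/w4.png

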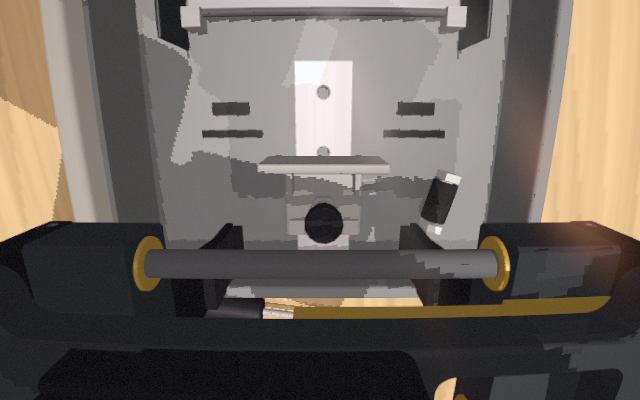

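View pics/s4.png

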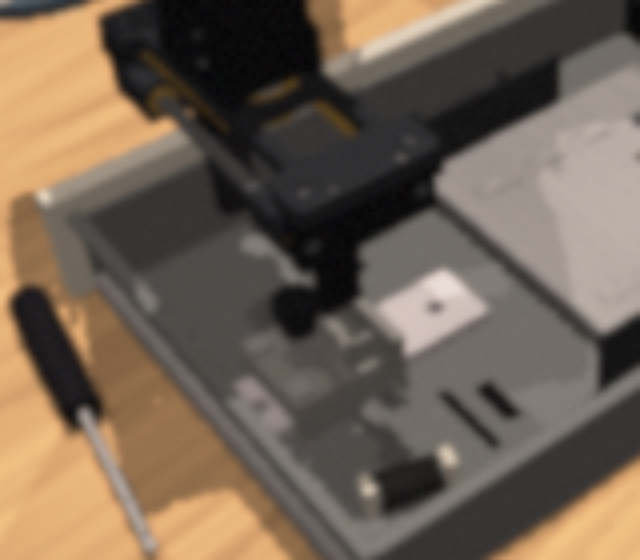

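In the wrist view the knob is at (323,223), between the fingers at (225..415). In the scene view the tips are about 106 mm up and straddle the knob. Going down 54 mm and closing.

Emit:
{"name": "arm_command", "arguments": {
  "deltas": [1,-0.001,0.002,0.02,0,1,0,0,0.02,0,1,0,0,0.014,0,1,0,0,0,0]
}}

```text
time: 10.55
position: [0.5324, -0.1465, 0.0181]
tool_rot: [0.748, 0.664, -0.0, -0.001]
ft_force: [-0.2, -0.3, -0.2]
grip_width: 0.0872
grip_force: 0.0
```

Emit:
{"name": "arm_command", "arguments": {
  "deltas": [-1,0,0,0,0,-1,0,0,0,0,-1,0,0,0,0,-1,0,0,0,0,-1,0,0,0,0,-1,0,0,0,0],
  "newtons": 50
}}

```text
time: 11.3
position: [0.5328, -0.1468, 0.0185]
tool_rot: [0.748, 0.664, 0.0, -0.0]
ft_force: [0.0, 0.1, -0.4]
grip_width: 0.0351
grip_force: 0.0
```

Emit:
{"name": "arm_command", "arguments": {
  "deltas": [-1,0,0,0,0,-1,0,0,0,0,-1,0,0,0,0,-1,0,0,0,0]
}}

```text
time: 11.8
position: [0.5324, -0.1467, 0.0184]
tool_rot: [0.748, 0.664, -0.0, -0.0]
ft_force: [-2.1, 0.1, 0.9]
grip_width: 0.0238
grip_force: 50.0
```

Emit:
{"name": "arm_command", "arguments": {
  "deltas": [-1,0,0,-0.003,0,-1,0,0,-0.003,0,-1,0,0,0,0]
}}

```text
time: 12.18
position: [0.5323, -0.1466, 0.0239]
tool_rot: [0.748, 0.664, -0.0, -0.001]
ft_force: [0.2, -1.8, -9.8]
grip_width: 0.024
grip_force: 50.0
```

Emit:
{"name": "arm_command", "arguments": {
  "deltas": [-1,0,0,-0.002,0,-1,0,0,-0.002,0,-1,0,0,-0.001,0,-1,0,0,0,0]
}}

```text
time: 12.68
position: [0.5323, -0.1466, 0.0292]
tool_rot: [0.748, 0.664, -0.0, -0.0]
ft_force: [-0.4, -1.6, -12.5]
grip_width: 0.0241
grip_force: 50.0
```

Emit:
{"name": "arm_command", "arguments": {
  "deltas": [-1,0,0,-0.001,0,-1,0,0,-0.001,0,-1,0,0,0,0,-1,0,0,0,0]
}}

```text
time: 13.18
position: [0.5323, -0.1466, 0.0308]
tool_rot: [0.748, 0.664, -0.0, -0.001]
ft_force: [0.0, -0.9, -22.1]
grip_width: 0.0239
grip_force: 50.0
```

Run:
```python
from h import *
k=np.array([.5325,-.146]);Y=np.array([.1185,.993]);X=np.array([.993,-.1185])
o=status.get_obs();print(o["position"],o["ft_force"])
im,d,P=grab("wrist"); cv2.imwrite("pics/w5.png",im[:,:,::-1])
im,d,P=grab("scene"); cv2.imwrite("pics/s5.png",cv2.resize(im[130:290,180:360,::-1],None,fx=3.5,fy=3.5))
vv,uu=np.mgrid[140:240,300:420]; uv=np.c_[uu.ravel(),vv.ravel()]
q=pts(P,uv,d[140:240,300:420].ravel()); t=(q[:,:2]-k)@np.c_[X,Y]*1000-[0,165]
m=(abs(t[:,1]-135)<6)&(abs(t[:,0])<70)&(q[:,2]<.06); print(np.median(q[m,2])*1000)
```

```text
[ 0.53226994 -0.1465814   0.03075883] [  0.0476656   -0.9388894  -22.09833476]
17.10845375042991
```

View pics/s5.png

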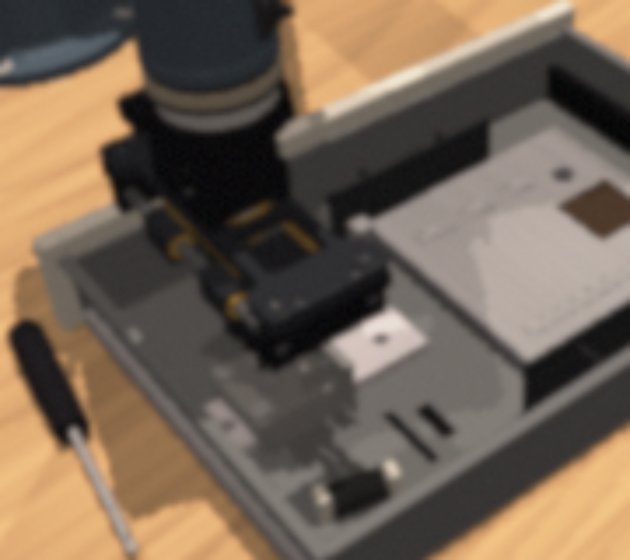

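The pin is at its stop: it rose 12.4 mm and the force jumped to 22 N. The fence, roller and screwdriver haven't moved, and the plate is still down. I'll hold for a moment to check for creep.

Emit:
{"name": "arm_command", "arguments": {
  "deltas": [-1,0,0,0,0,-1,0,0,0,0,-1,0,0,0,0,-1,0,0,0,0],
  "newtons": 58
}}

```text
time: 13.78
position: [0.5323, -0.1466, 0.0308]
tool_rot: [0.748, 0.664, -0.0, -0.001]
ft_force: [1.0, -2.6, -26.1]
grip_width: 0.0238
grip_force: 58.0
```

Run:
```python
from h import *
o=status.get_obs();print(o["position"],o["ft_force"],o["grip_force"])
if o["ft_force"][2]<-15: print(order.hand_in())
```

```text
[ 0.53228529 -0.14658827  0.03079573] [  1.01882186  -2.60828019 -26.08613709] 57.9920042474123
the job is handed in; nothing more can be done
None
```

The job is handed in: the lift plate is down on its catch, the gripper is still holding the locking pin up at its stop, and in the last picture the fence and the loose items in view had not moved (the bottle was out of frame); no verdict came back.

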